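Set the terrace coffee grinder coarser by clicks and start it

ROBOT

A 7-joint arm with a two-finger parallel gripper is mounted at the origin on the work surface. World frame = base frame: x ahead of the robot, y to its left, z up, the work surface at z = 0. Lengths are in m, angles in degrees, forces in N, time in s.
With the tool pointing down it reaches from about 0.425 to 0.825 m from the base axis. Payload 3.6 kg.
Tool frame: the origin (TCP) lies on the centre line of the jaws, within the pads' length; the fingertips stand 8 mm ahead of it and the grasp point (between the pads) lies 11 mm behind it; z points along the fingers, y is the direction in which the jaws open and shut (so a half turn about z gives the same grasp; the last joint's range is limited). The gripper opens to 85 mm and grips with 20 to 120 N. Pads are 22 mm wide; open, the fingers measure 114 mm over their backs; the gripper's body (76 mm by 85 mm) begins 54 mm behind the grasp point. The pads swing forward as they close: fully open they stand 13 mm farther back than shut.
Start: joints at [-66.95, 35.231, -0.722, 81.555, 0.464, 63.22, -2.315], TCP at [0.27, 0.591, 0.239] pointing down, gripper open.
Joint ranges: [-178.69, 178.69], [-17.37, 117.87], [-77.05, 75.6], [15.02, 138.74], [-78.02, 258.01], [0.78, 113.62], [-162.83, 162.83]. Speed limits (degrees/s): [159.86, 159.86, 180, 180, 180, 180, 180].

INTERFACE

Orientations are given as [roll, pitch, yaw] about the fixed x, y, z axes, in that order (R = Rz(yaw) Ry(pitch) Rx(roll)).
In Python, from rig import ctrl gives the robot as it stands. The module is installed in compiled form; this text tells all that it offers.
- The arm moves only by the tool carry_out, never from a script. Its argument "deltas" is a list of rows, each an object of numbers: "x", "y", "z": the shift along the tool's x, y, z in units of 30 mm (1.0 is 30 mm); "yaw": the turn about the tool's z in units of 6 degrees (1.0 is 6 degrees); "fingers": the closure, from -1 (fully open) to 1 (shut). In form: [{"x": .., "y": .., "z": .., "yaw": .., "fingers": ..}, ...]. A call has 1 to 10 rows; each row is the pose to reach, as a shift and turn from the pose commanded when the call began, along the tool's axes at that moment; what a row does not reach only later rows make up. A row lasts 1/12 s, in which the tool goes at most 41.7 mm and 7.16 degrees, less where a joint would pass 70% of its speed; a pose out of reach is approached as far as the arm can. A call with a gripper value outside its range is refused whole. The fingers move at their own pace and stop on an object; the grip force is fixed at half the most. Time passes only in rows, so rows that repeat a pose let the fingers close. It gives the time, the measured TCP pose, the force and the opening at its end, in the units of the state.
- ctrl.state(): the state, without advancing time (a new reading comes with each control period).
- ctrl.snapshot(name): name is "scene" or "side" or "wrist"; returns a dict with "img" (420x560x3 uint8, red, green, blue), "vertical_fov" (degrees; the focal length in pixels is half the picture's height over the tangent of half this angle, whatever the lens; pixels are square), "cx", "cy" (the principal point, pixels), "dist" ([k1, k2, p1, p2, k3] as OpenCV has them; the pictures are not rectified), "rvec" (rotation vector, rad) and "tvec" (3), from world to camera coordinates, as OpenCV has them; the wrist camera has in their place "tool_from_camera" (4x4, takes a point from camera to tool coordinates, whose origin is the TCP and whose axes are the flange's). Camera axes: x right, y down, z forward; pixel columns grow to the right and rows downward; lengths in m; the calibration is good to about 2 mm. A picture is of the moment at which its call begins: read the wrist's pose just before it. There is no depth.
- ctrl.job_done(): hands the job in, once; it reports no verdict.
Trained networks look in a picture, given as the dict that the camera call returned (one of the last four; its "shot" number tells which), for a name from the list of things; names that differ only in an ending like _2 or _b are one class to them, and where a whole thing is asked for, a point or a joint stands for the part that bears it (a point fixed in the world has none). Each returns a list of dicts, best first, with "score" (0 to 1); they miss things now and then, are a little off and sometimes report something else, mostly with a low value. They report only what shows in the picture. A call takes as long as a camera call.
- ctrl.spot_in(picture, name): "bbox" ([left, top, right, bottom] in pixels, round what is visible of it).
- ctrl.pinpoint(picture, name): "centre" ([row, column] in pixels: a listed point, or the origin of a listed thing).
The state is a dict: "clock": time; "qpos": joint angles; "dq": joint speeds; "joint_torque": joint torques, N m; "tcp_pos": TCP position; "eef_rot": TCP orientation; "ft_force": force on the tool from outside, world axes, zero at the start; "wrist_torque": the same for the moment, N m; "finger_gap": opening from 0.0 (shut) to 1.0 (fully open).
Only numpy, scipy, OpenCV 4.12 (cv2) and the standard library are available. Lean on these libraries where they do the work, as an engineer would, in place of code of your own. Each camera call takes 0.05 s, during which the arm holds its last target.

TASK

The coffee grinder on the terrace table is set too fine: with a fingertip, flick the edge of its black thumbwheel towards the front of the machine, click by click, until the wheel's white index line rests level with the long line printed beside the slot, and never let it run past that line, since turning back jams the burrs. Only then press the round steel start button on top of the grinder all the way down and let it up again. Only touch the machine: lift or carry nothing, and leave the cups, jar, tamper and spoon standing where they are.

Things in the scene. Friction and masses are not known exactly. Their poses are not given: they have to be found in the camera images.
- grinder: White coffee grinder, 240 deep (x) x 140 wide (y) x 273 tall, fixed to the table. Origin: centre of its underside. -x is the front (overhanging head, chute below), +x the rear, +z up. The head's top is a flat deck 205 above the table, x -105 to +115, y -65 to +65 mm. On it at x +63, y 0 stands the small clear hopper with black lid, 84 in diameter.
- grind_wheel (a joint): Ribbed black thumbwheel. Value in rad: 0 with the white index line straight up, growing as the top of the wheel moves to the grinder's front (coarser). It rests in clicks 0.349 rad apart (10.5 mm of rim travel): 0, +-0.349, +-0.698, +-1.047. At +0.698 the index line is level with the long line. End stops at +-1.31. Let go, it springs to the nearest click.
- wheel_crown (a point): Fixed point: top of the wheel's rim, mid-width, 226 above the table; axes as the grinder's. The wheel, 60 in diameter and 15 wide, turns about the grinder's y, axle 9 below the deck; 21 of it stands proud of the deck. Its rim grips a fingertip pressed on it from above (3 N is enough): dragged over the top, it turns the wheel by distance / 30 mm. A click takes about 1 N along the rim.
- index_line (a point): Middle of the white index line on the rim of the wheel, 30 mm from the axle; a white bar 3.4 mm wide across the rim. It turns with the wheel.
- long_line (a point): End, next to the slot, of the long black line printed on the deck (about 22 x 2 mm along the grinder's y, on both sides of the slot); 19 mm in front of the wheel's crown. The other clicks have round dots that grow from the rear (fine) to the front (coarse).
- start_button (a joint): Start button, value in m: 0 up, grows as pressed, 0.005 fully down. A spring brings it up; fully down takes 5 N.
- start_button_top (a point): Centre of the top face of the steel start button, 22 in diameter, 21 above the deck in a black collar 38 in diameter; 68 mm beside the wheel (on the grinder's +y side). It moves straight down when pressed.
- dose_cup: Loose steel cup, 58 in diameter, 50 tall, on the grinder's foot under the chute; origin under its centre. Bystander.
- tea_cup: Loose white ceramic cup, 84 in diameter, 98 tall, in front of the grinder; origin under its centre. Bystander.
- tamper: Loose steel coffee tamper with wooden handle, 58 in diameter, 86 tall, beside the grinder; origin under its centre. Bystander.
- milk_jug: Loose steel jug with handle, 80 in diameter, 90 tall; origin under its centre. Bystander.
- bean_jar: Loose amber glass jar with metal cap, 80 in diameter, 105 tall; origin under its centre. Bystander.
- dessert_tub: Loose paper dessert tub, 74 in diameter, 55 tall; origin under its centre. Bystander.
- espresso_cup: Loose small white cup with handle, 62 in diameter, 58 tall; origin under its centre. Bystander.
- spoon: Loose steel spoon lying on the table, 150 long; origin under its middle. Bystander.

How it is judged:
By the outcome, as a careful person would: the job done as asked, in the order asked, and still so for the second after the job is handed in, with the robot touching nothing.
It also fails if it takes over 51 s, if anything falls off the work surface, if the arm or the gripper's body presses on something with over 40 N, if the wrist force passes 120 N, or if a joint passes its speed limit or range.

## Working session

There is one attempt and no reset: what is moved stays moved. The work goes in short steps, Python scripts to look and compute and a tool call to move; the robot and the scene stay as the last step left them, time stands still between calls to the robot, and variables do not carry over. Pictures are saved under pics/ and viewed, and the job is handed in when it is done.

Besides the shell and the picture viewer there is one more tool, called after "Request:" by a JSON object that holds its "api" and its "payload", one argument or row to a line. carry_out: Moves the arm, as the interface text tells. Its arguments: {"type":"object","properties":{"deltas":{"type":"array"}},"required":["deltas"]}

```bash
mkdir -p pics; cat > h.py <<'E'
import numpy as np, cv2
from scipy.spatial.transform import Rotation as R
from rig import ctrl
def K(p):
    h=p["img"].shape[0]; f=h/2/np.tan(np.radians(p["vertical_fov"])/2)
    return np.array([[f,0,p["cx"]],[0,f,p["cy"]],[0,0,1.]])
def pose(p,st=None):
    if "rvec" in p:
        Rm=cv2.Rodrigues(np.array(p["rvec"],float))[0]; return Rm,np.array(p["tvec"],float).reshape(3)
    T=np.eye(4);T[:3,:3]=R.from_euler('xyz',st["eef_rot"],degrees=True).as_matrix();T[:3,3]=st["tcp_pos"]
    M=np.linalg.inv(T@np.array(p["tool_from_camera"])); return M[:3,:3],M[:3,3]
def ray(p,rc,st=None):
    u=cv2.undistortPoints(np.array([[[rc[1],rc[0]]]],float),K(p),np.array(p["dist"],float))[0,0]
    Rm,t=pose(p,st); d=Rm.T@np.array([u[0],u[1],1]); return -Rm.T@t,d/np.linalg.norm(d)
def proj(p,X,st=None):
    Rm,t=pose(p,st); return cv2.projectPoints(np.atleast_2d(np.array(X,float)),cv2.Rodrigues(Rm)[0],t,K(p),np.array(p["dist"],float))[0][:,0]
def tri(rays):
    A=sum(np.eye(3)-np.outer(d,d) for o,d in rays); b=sum((np.eye(3)-np.outer(d,d))@o for o,d in rays)
    X=np.linalg.solve(A,b); return X,[np.linalg.norm((np.eye(3)-np.outer(d,d))@(X-o)) for o,d in rays]
def atz(r,z): o,d=r; return o+d*(z-o[2])/d[2]
def save(p,n): cv2.imwrite("pics/"+n,p["img"][:,:,::-1])
E
cat > a.py <<'E'
from h import *
st=ctrl.state(); print(st)
P={}
for n in ["scene","side","wrist"]:
    s=ctrl.state();p=ctrl.snapshot(n);P[n]=(p,s);save(p,n+"0.png")
for nm in ["wheel_crown","index_line","long_line","start_button_top","grinder"]:
    rs=[]
    for n,(p,s) in P.items():
        q=ctrl.pinpoint(p,nm)
        if q:
            print(nm,n,[(np.round(a["centre"],1).tolist(),round(a["score"],2)) for a in q[:3]])
            if q[0]["score"]>.4: rs.append(ray(p,q[0]["centre"],s))
    if len(rs)>1: print("  ->",*tri(rs))
print(ctrl.state()["clock"])
E
python3 a.py
```

```text
{'clock': 0.0, 'qpos': array([-66.95014769,  35.28843545,  -0.72556213,  81.64126606,
         0.46318506,  63.21892051,  -2.31551312]), 'dq': array([ 0.02975021, -0.02247225, -0.08804654,  0.0467297 ,  0.01984574,
        0.04912244,  0.01808981]), 'joint_torque': array([ 1.11582318e-03, -4.69210839e+01,  2.59324322e-01, -1.71038550e+01,
        9.98392497e-03,  9.48949484e-03,  2.98011669e-07]), 'tcp_pos': array([0.26991002, 0.59049483, 0.23814752]), 'eef_rot': array([-1.79854192e+02, -2.85469392e-04,  1.55436653e+02]), 'ft_force': array([-0.12301061, -0.19379964, -0.35762901]), 'wrist_torque': array([-0.07294855,  0.02638557, -0.03087765]), 'finger_gap': 0.9998642650965011}
wheel_crown scene [([202.4, 314.0], 0.55)]
wheel_crown side [([209.8, 291.8], 0.84), ([180.0, 363.0], 0.39)]
  -> [0.54972251 0.05581165 0.22008568] [np.float64(0.0016790143762129383), np.float64(0.0016790143762127978)]
index_line scene [([204.2, 321.4], 0.63), ([236.0, 314.1], 0.59)]
index_line side [([213.6, 295.4], 0.57)]
  -> [0.53693995 0.07430061 0.22253598] [np.float64(6.937621378906548e-05), np.float64(6.937621378900108e-05)]
long_line side [([214.0, 283.2], 0.66)]
start_button_top scene [([188.7, 297.1], 0.52), ([244.5, 299.0], 0.3), ([296.2, 395.0], 0.17)]
start_button_top side [([194.1, 293.4], 0.57), ([372.4, 296.0], 0.47)]
  -> [ 0.55982969 -0.01172311  0.2236553 ] [np.float64(0.0049545553757658735), np.float64(0.004954555375765833)]
grinder scene [([233.8, 313.1], 0.83)]
grinder side [([267.0, 307.4], 0.97)]
  -> [ 0.50812107  0.01860553 -0.0067848 ] [np.float64(0.00500302329249201), np.float64(0.005003023292492182)]
0.9
```

View pics/scene0.png

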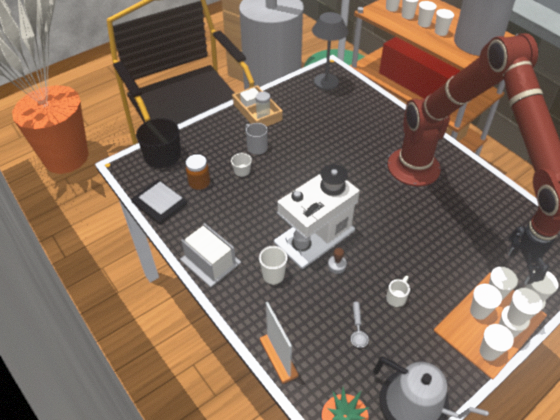

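View pics/side0.png

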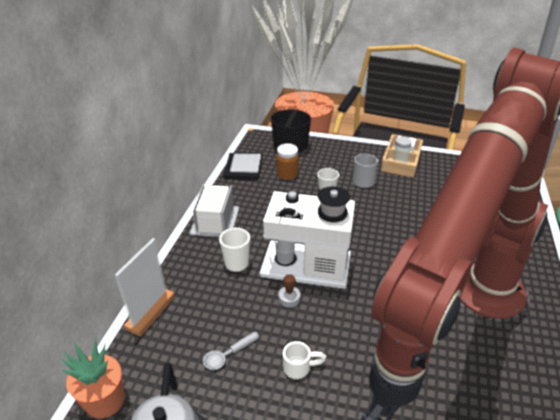

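View pics/wrist0.png

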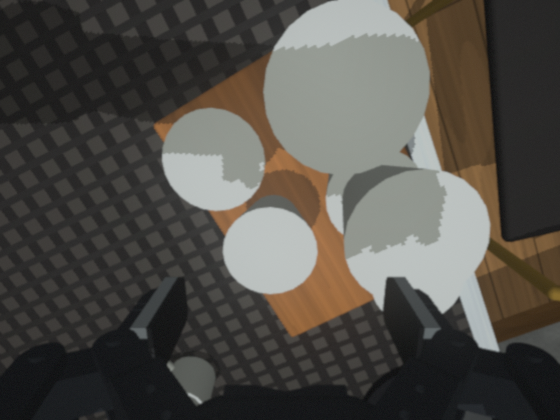

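```bash
python3 -c "
import cv2
a=cv2.imread('pics/scene0.png')[150:290,240:400];cv2.imwrite('pics/scz.png',cv2.resize(a,None,fx=4,fy=4,interpolation=2))
a=cv2.imread('pics/side0.png')[150:270,230:390];cv2.imwrite('pics/siz.png',cv2.resize(a,None,fx=4,fy=4,interpolation=2))"
```

```text
(no output)
```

View pics/scz.png

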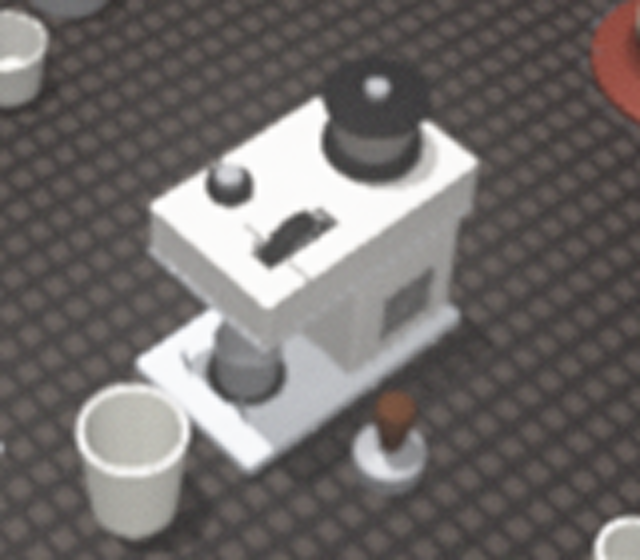

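View pics/siz.png

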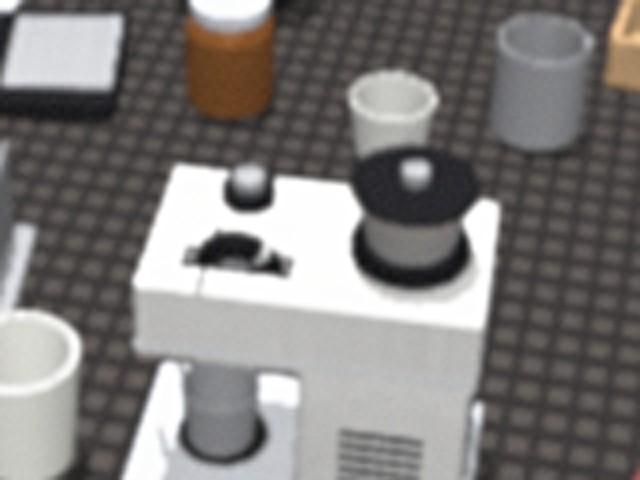

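The front of the grinder faces away from the robot (+x). The button is on its world -y side, and the white index sits at the rear, on the fine side. Next I'll work out the move to a wrist view above it.

```bash
cat >> h.py <<'E'
def rel(target, yaw=None):
    s=ctrl.state(); Rm=R.from_euler('xyz',s["eef_rot"],degrees=True).as_matrix()
    d=Rm.T@(np.array(target)-s["tcp_pos"])/0.03
    out=np.round(d,3).tolist()
    if yaw is not None:
        dy=-(yaw-s["eef_rot"][2]); dy=(dy+180)%360-180; out.append(round(dy/6,3))
    return out
E
python3 - <<'E'
from h import *
s=ctrl.state();p=ctrl.snapshot("wrist");print(np.round(p["tool_from_camera"],3).tolist(),p["vertical_fov"])
print(rel([.50,.05,.40],-171),rel([.52,.05,.40],98))
E
```

```text
[[-0.0, -0.952, -0.307, 0.079], [1.0, -0.001, 0.001, -0.0], [-0.001, -0.307, 0.952, -0.134], [0.0, 0.0, 0.0, 1.0]] 63.270446532060745
[-14.465, -13.222, -5.357, np.float64(-5.594)] [-15.071, -12.945, -5.357, np.float64(9.573)]
```

Request:
{"api": "carry_out", "payload": {
  "deltas": [
    {"x": 0, "y": 0, "z": -1.3, "yaw": 1.1, "fingers": 1},
    {"x": 0, "y": 0, "z": -2.6, "yaw": 2.2, "fingers": 1},
    {"x": -0.5, "y": -0.5, "z": -3.7, "yaw": 3.3, "fingers": 1},
    {"x": -1.4, "y": -1.3, "z": -4.2, "yaw": 4.4, "fingers": 1},
    {"x": -2.3, "y": -2.1, "z": -4.6, "yaw": 5.5, "fingers": 1},
    {"x": -3.2, "y": -2.9, "z": -5, "yaw": 6.6, "fingers": 1},
    {"x": -4.1, "y": -3.7, "z": -5.3, "yaw": 7.7, "fingers": 1},
    {"x": -5, "y": -4.5, "z": -5.3, "yaw": 8.8, "fingers": 1},
    {"x": -5.9, "y": -5.3, "z": -5.3, "yaw": 9.9, "fingers": 1},
    {"x": -6.8, "y": -6.1, "z": -5.3, "yaw": 11, "fingers": 1}
  ]
}}

```text
clock: 1.78
tcp_pos: [0.3801, 0.3382, 0.3988]
eef_rot: [180.0, -0.1, 89.1]
ft_force: [1.1, 0.5, 0.1]
finger_gap: -0.002
```

```bash
python3 - <<'E'
from h import *
s=ctrl.state();print(s["tcp_pos"],s["eef_rot"],s["qpos"],s["clock"]);print(rel([.52,.05,.40],8))
E
```

```text
[0.38007711 0.33818201 0.39883185] [ 1.79969023e+02 -6.20267227e-02  8.91224138e+01] [-57.77507674  15.86381729  18.79274423  88.81627129  -5.23220627
  76.11792773 -39.27507201] 1.7833
[-9.533, 4.811, -0.047, np.float64(13.52)]
```

Request:
{"api": "carry_out", "payload": {
  "deltas": [
    {"x": -1, "y": 0.5, "z": 0, "yaw": 1.1, "fingers": 1},
    {"x": -2, "y": 1, "z": 0, "yaw": 2.2, "fingers": 1},
    {"x": -3, "y": 1.5, "z": 0, "yaw": 3.3, "fingers": 1},
    {"x": -4, "y": 2, "z": 0, "yaw": 4.4, "fingers": 1},
    {"x": -5, "y": 2.5, "z": 0, "yaw": 5.5, "fingers": 1},
    {"x": -6, "y": 3, "z": 0, "yaw": 6.6, "fingers": 1},
    {"x": -7, "y": 3.5, "z": 0, "yaw": 7.7, "fingers": 1},
    {"x": -8, "y": 4, "z": 0, "yaw": 8.8, "fingers": 1},
    {"x": -9, "y": 4.5, "z": 0, "yaw": 9.9, "fingers": 1},
    {"x": -9.5, "y": 4.8, "z": 0, "yaw": 11, "fingers": 1}
  ]
}}

```text
clock: 2.62
tcp_pos: [0.5216, 0.0485, 0.3989]
eef_rot: [179.8, -0.0, 22.8]
ft_force: [-0.5, -0.4, 0.4]
finger_gap: -0.001
```

Request:
{"api": "carry_out", "payload": {
  "deltas": [
    {"x": 0, "y": 0, "z": 0, "yaw": 1.1, "fingers": 1},
    {"x": 0, "y": 0, "z": 0, "yaw": 2.2, "fingers": 1},
    {"x": 0, "y": 0, "z": 0, "yaw": 2.5, "fingers": 1},
    {"x": 0, "y": 0, "z": 0, "yaw": 2.5, "fingers": 1},
    {"x": 0, "y": 0, "z": 0, "yaw": 2.5, "fingers": 1}
  ]
}}

```text
clock: 3.03
tcp_pos: [0.5208, 0.0536, 0.3983]
eef_rot: [-180.0, 0.0, 8.5]
ft_force: [0.9, -0.7, 0.0]
finger_gap: 0.004
```

```bash
cat > b.py <<'E'
from h import *
import sys
tag=sys.argv[1]
s=ctrl.state();print(s["tcp_pos"],s["eef_rot"],s["ft_force"],s["qpos"])
p=ctrl.snapshot("wrist");save(p,"w%s.png"%tag)
for nm,z in [("wheel_crown",.226),("index_line",.215),("long_line",.205),("start_button_top",.226)]:
    for a in ctrl.pinpoint(p,nm)[:2]:
        print(nm,np.round(a["centre"],1),round(a["score"],2),np.round(atz(ray(p,a["centre"],s),z),4))
print(ctrl.state()["clock"])
E
python3 b.py 1
```

```text
[0.52078932 0.05363846 0.39829889] [-1.79996838e+02  6.99736354e-03  8.51302852e+00] [ 0.89213134 -0.69487756  0.02519673] [-37.20258296  20.37036605  42.86821007  87.129983   -14.01154128
  78.01053872 -74.69132394]
wheel_crown [155.8 283.6] 0.72 [0.5545 0.0601 0.226 ]
wheel_crown [156.5 359.7] 0.36 [ 0.5639 -0.0075  0.226 ]
index_line [173.9 280.2] 0.88 [0.5356 0.0606 0.215 ]
long_line [130.4 297.6] 0.62 [0.5768 0.0503 0.205 ]
start_button_top [154.4 357. ] 0.97 [ 0.5654 -0.0047  0.226 ]
3.2833
```

View pics/w1.png

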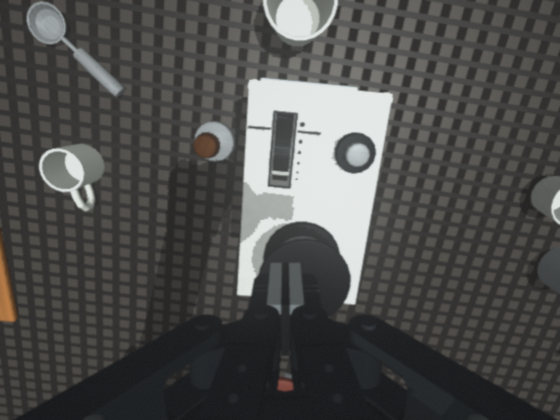

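```bash
python3 - <<'E'
from h import *
print(rel([.54,.058,.30],9.5))
a=cv2.imread('pics/w1.png')[100:200,230:390];cv2.imwrite('pics/w1z.png',cv2.resize(a,None,fx=5,fy=5,interpolation=2))
E
```

```text
[0.654, -0.052, 3.281, np.float64(-0.172)]
```

View pics/w1z.png

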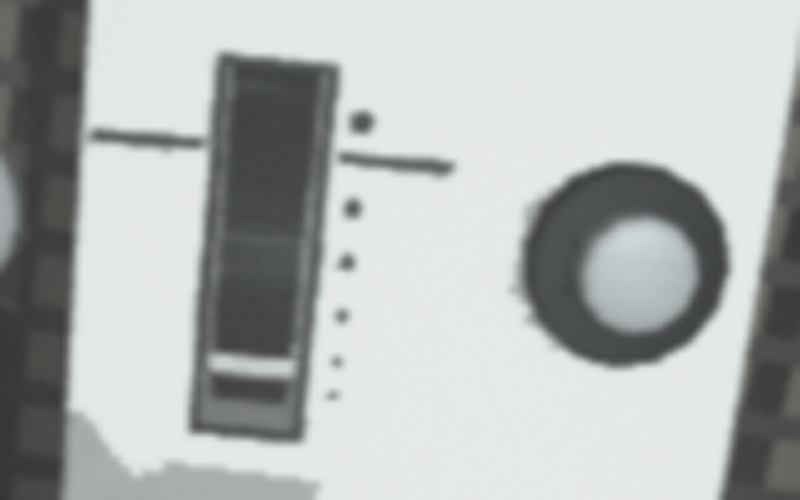

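Request:
{"api": "carry_out", "payload": {
  "deltas": [
    {"x": 0.3, "y": 0, "z": 1.2, "yaw": -0.17, "fingers": 1},
    {"x": 0.65, "y": -0.05, "z": 2.4, "yaw": -0.17, "fingers": 1},
    {"x": 0.65, "y": -0.05, "z": 3.28, "yaw": -0.17, "fingers": 1},
    {"x": 0.65, "y": -0.05, "z": 3.28, "yaw": -0.17, "fingers": 1},
    {"x": 0.65, "y": -0.05, "z": 3.28, "yaw": -0.17, "fingers": 1},
    {"x": 0.65, "y": -0.05, "z": 3.28, "yaw": -0.17, "fingers": 1}
  ]
}}

```text
clock: 3.78
tcp_pos: [0.541, 0.0573, 0.3018]
eef_rot: [180.0, -0.2, 9.4]
ft_force: [-0.6, -0.4, 0.0]
finger_gap: -0.0
```

```bash
python3 b.py 2
```

```text
[0.54096388 0.05732464 0.30180073] [179.95963168  -0.18096806   9.43721295] [-0.64020043 -0.42670191  0.0432163 ] [-34.70676706  26.17486938  40.47137832  94.78091291 -18.31335287
  65.66157218 -70.11552909]
wheel_crown [209.6 283.8] 0.6 [0.5545 0.0604 0.226 ]
index_line [231.2 278.8] 0.88 [0.5352 0.0607 0.215 ]
start_button_top [210.7 388.4] 0.8 [ 0.5648 -0.0064  0.226 ]
start_button_top [211.1 281.7] 0.36 [0.5533 0.0615 0.226 ]
4.0333
```

View pics/w2.png

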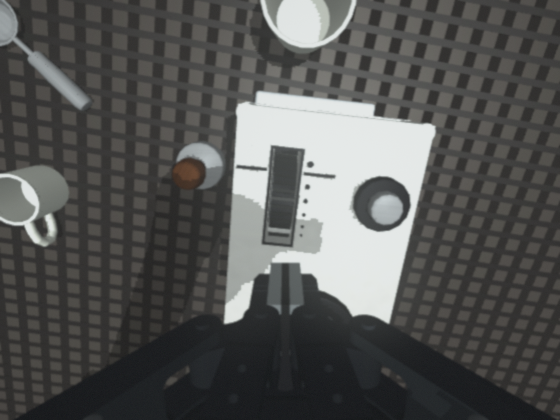

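```bash
python3 - <<'E'
from h import *
s=ctrl.state();p=ctrl.snapshot("wrist")
def g(u,v,z=.205): return atz(ray(p,[v,u],s),z)
for n,a,b in [("front",(238,105),(434,126)),("long",(237,167),(335,176))]:
    A,B=g(*a),g(*b);d=B-A;print(n,A,B,np.linalg.norm(d),np.degrees(np.arctan2(d[1],d[0]))+90)
print("slot rear mid", g(277.5,245), g(286,147))
print(rel([.552,.0603,.24],10))
E
```

```text
front [0.61265083 0.1005499  0.205     ] [ 0.6206953 -0.0281126  0.205    ] 0.12891374631637226 3.5776965660275692
long [0.57253962 0.09628562 0.205     ] [0.57742163 0.02908711 0.205     ] 0.06737561888245429 4.155275695697199
slot rear mid [0.52028628 0.05998856 0.205     ] [0.59131369 0.06554966 0.205     ]
[0.392, -0.02, 2.037, np.float64(-0.09)]
```

```bash
python3 - <<'E'
from h import *
print(rel([.5495,.0600,.2395],4.2))
E
```

```text
[0.308, -0.024, 2.053, np.float64(0.876)]
```

Request:
{"api": "carry_out", "payload": {
  "deltas": [
    {"x": 0.3, "y": -0.02, "z": 0.8, "yaw": 0.88, "fingers": 1},
    {"x": 0.3, "y": -0.02, "z": 1.5, "yaw": 0.88, "fingers": 1},
    {"x": 0.3, "y": -0.02, "z": 1.95, "yaw": 0.88, "fingers": 1},
    {"x": 0.3, "y": -0.02, "z": 2.05, "yaw": 0.88, "fingers": 1},
    {"x": 0.3, "y": -0.02, "z": 2.05, "yaw": 0.88, "fingers": 1},
    {"x": 0.3, "y": -0.02, "z": 2.05, "yaw": 0.88, "fingers": 1}
  ]
}}

```text
clock: 4.58
tcp_pos: [0.5493, 0.0597, 0.2394]
eef_rot: [180.0, -0.1, 4.2]
ft_force: [0.3, 0.3, 0.7]
finger_gap: -0.004
```

```bash
python3 b.py 3
```

```text
[0.54932646 0.05968767 0.2393844 ] [ 1.79990370e+02 -9.52671658e-02  4.16716455e+00] [0.27098059 0.29901233 0.70764478] [-33.64359553  30.76215661  39.66573519  98.86778926 -22.52047154
  58.47470673 -71.80583994]
wheel_crown [260.9 285.9] 0.63 [0.5567 0.0598 0.226 ]
long_line [208.  308.1] 0.6 [0.5775 0.0498 0.205 ]
start_button_top [254.5 424.7] 0.87 [ 0.5648 -0.0055  0.226 ]
start_button_top [206.9 307.2] 0.15 [0.5842 0.0521 0.226 ]
4.8333
```

View pics/w3.png

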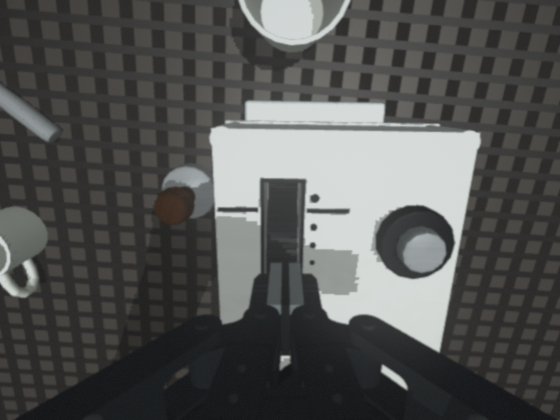

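Request:
{"api": "carry_out", "payload": {
  "deltas": [
    {"z": 0.1, "fingers": 1},
    {"z": 0.17, "fingers": 1},
    {"z": 0.2, "fingers": 1},
    {"z": 0.2, "fingers": 1}
  ]
}}

```text
invalid input at $.deltas[0]: expected keys x, y, z, yaw, fingers
```

Request:
{"api": "carry_out", "payload": {
  "deltas": [
    {"x": 0, "y": 0, "yaw": 0, "z": 0.1, "fingers": 1},
    {"x": 0, "y": 0, "yaw": 0, "z": 0.17, "fingers": 1},
    {"x": 0, "y": 0, "yaw": 0, "z": 0.2, "fingers": 1},
    {"x": 0, "y": 0, "yaw": 0, "z": 0.2, "fingers": 1}
  ]
}}

```text
clock: 5.17
tcp_pos: [0.5498, 0.0599, 0.234]
eef_rot: [-180.0, -0.2, 4.2]
ft_force: [-0.8, 0.9, 6.8]
finger_gap: 0.001
```

Request:
{"api": "carry_out", "payload": {
  "deltas": [
    {"x": 0.07, "y": 0, "yaw": 0, "z": 0.02, "fingers": 1},
    {"x": 0.14, "y": 0, "yaw": 0, "z": 0.02, "fingers": 1},
    {"x": 0.21, "y": 0, "yaw": 0, "z": 0.02, "fingers": 1},
    {"x": 0.28, "y": 0, "yaw": 0, "z": 0.02, "fingers": 1},
    {"x": 0.35, "y": 0, "yaw": 0, "z": 0.02, "fingers": 1},
    {"x": 0.36, "y": 0, "yaw": 0, "z": 0.02, "fingers": 1},
    {"x": 0.36, "y": 0, "yaw": 0, "z": 0.02, "fingers": 1}
  ]
}}

```text
clock: 5.75
tcp_pos: [0.5612, 0.0606, 0.234]
eef_rot: [-180.0, -0.3, 4.2]
ft_force: [-0.8, 0.6, 8.4]
finger_gap: -0.001
```

Request:
{"api": "carry_out", "payload": {
  "deltas": [
    {"x": 0, "y": 0, "yaw": 0, "z": -0.4, "fingers": 1},
    {"x": -0.3, "y": 0, "yaw": 0, "z": -1.3, "fingers": 1},
    {"x": -1.0, "y": 0, "yaw": 0, "z": -2, "fingers": 1},
    {"x": -1.0, "y": 0, "yaw": 0, "z": -2.1, "fingers": 1},
    {"x": -1.0, "y": 0, "yaw": 0, "z": -2.1, "fingers": 1},
    {"x": -1.0, "y": 0, "yaw": 0, "z": -2.1, "fingers": 1}
  ]
}}

```text
clock: 6.25
tcp_pos: [0.5296, 0.0589, 0.2943]
eef_rot: [-180.0, 0.0, 4.2]
ft_force: [0.2, 0.4, 0.4]
finger_gap: 0.002
```

```bash
cat > c.py <<'E'
import sys
exec(open('b.py').read())
# expected index pixels for each click; crown C
C=np.array([.5560,.0600,.226]);f=np.array([np.cos(np.radians(4.2)),np.sin(np.radians(4.2)),0])
for k in range(-3,4):
    a=k*.349;X=C+f*.03*np.sin(a)+np.array([0,0,.03*(np.cos(a)-1)]);print(k,np.round(proj(p,X,s)[0][::-1],1),end=' ')
a=p["img"][120:330,200:360,::-1];cv2.imwrite('pics/w%sz.png'%tag,cv2.resize(a,None,fx=3.5,fy=3.5,interpolation=2)[:600])
E
python3 c.py 4
```

```text
[0.52958476 0.05894791 0.29430885] [-1.79973582e+02  1.15344729e-02  4.20575121e+00] [0.2494244  0.36894112 0.37015916] [-36.3478249   25.89967064  42.00009244  97.05197541 -18.94052992
  64.38632095 -74.69279352]
wheel_crown [193.4 285.2] 0.89 [0.5558 0.0608 0.226 ]
index_line [206.7 282.9] 0.67 [0.544  0.0615 0.215 ]
long_line [153.1 304.5] 0.85 [0.5784 0.0499 0.205 ]
start_button_top [186.  394.6] 0.84 [ 0.5654 -0.0052  0.226 ]
start_button_top [164.3 201.6] 0.21 [0.57   0.1119 0.226 ]
6.5
-3 [224.9 286.5] -2 [219.3 286.5] -1 [208.4 286.5] 0 [193.3 286.6] 1 [176.2 286.6] 2 [160.  286.6] 3 [147.4 286.6]
```

View pics/w4z.png

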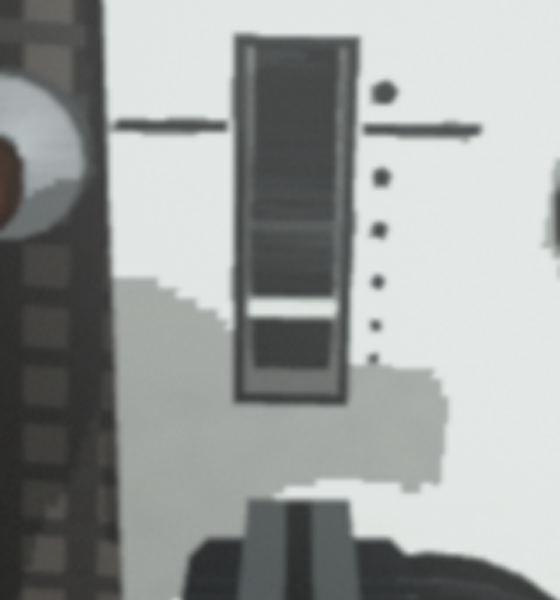

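Row 208 is click -1, so one stroke moved exactly one click. I'll repeat it.

Request:
{"api": "carry_out", "payload": {
  "deltas": [
    {"x": 0.4, "y": 0, "yaw": 0, "z": 1, "fingers": 1},
    {"x": 0.63, "y": 0, "yaw": 0, "z": 1.8, "fingers": 1},
    {"x": 0.63, "y": 0, "yaw": 0, "z": 1.95, "fingers": 1},
    {"x": 0.63, "y": 0, "yaw": 0, "z": 2.05, "fingers": 1},
    {"x": 0.63, "y": 0, "yaw": 0, "z": 2.1, "fingers": 1},
    {"x": 0.63, "y": 0, "yaw": 0, "z": 2.1, "fingers": 1},
    {"x": 0.63, "y": 0, "yaw": 0, "z": 2.1, "fingers": 1}
  ]
}}

```text
clock: 7.08
tcp_pos: [0.5501, 0.0603, 0.2339]
eef_rot: [-179.9, -0.2, 4.2]
ft_force: [0.3, 1.1, 8.3]
finger_gap: 0.001
```

Request:
{"api": "carry_out", "payload": {
  "deltas": [
    {"x": 0.07, "y": 0, "yaw": 0, "z": 0, "fingers": 1},
    {"x": 0.14, "y": 0, "yaw": 0, "z": 0, "fingers": 1},
    {"x": 0.21, "y": 0, "yaw": 0, "z": 0, "fingers": 1},
    {"x": 0.28, "y": 0, "yaw": 0, "z": 0, "fingers": 1},
    {"x": 0.35, "y": 0, "yaw": 0, "z": 0, "fingers": 1},
    {"x": 0.36, "y": 0, "yaw": 0, "z": 0, "fingers": 1},
    {"x": 0.36, "y": 0, "yaw": 0, "z": 0, "fingers": 1}
  ]
}}

```text
clock: 7.67
tcp_pos: [0.5607, 0.0609, 0.234]
eef_rot: [-180.0, -0.2, 4.2]
ft_force: [-1.0, 0.7, 9.2]
finger_gap: -0.002
```

Request:
{"api": "carry_out", "payload": {
  "deltas": [
    {"x": 0, "y": 0, "yaw": 0, "z": -0.4, "fingers": 1},
    {"x": -0.3, "y": 0, "yaw": 0, "z": -1.3, "fingers": 1},
    {"x": -1.0, "y": 0, "yaw": 0, "z": -2, "fingers": 1},
    {"x": -1.0, "y": 0, "yaw": 0, "z": -2.1, "fingers": 1},
    {"x": -1.0, "y": 0, "yaw": 0, "z": -2.1, "fingers": 1},
    {"x": -1.0, "y": 0, "yaw": 0, "z": -2.1, "fingers": 1}
  ]
}}

```text
clock: 8.17
tcp_pos: [0.5293, 0.0589, 0.2944]
eef_rot: [-180.0, 0.0, 4.2]
ft_force: [1.0, 0.3, -0.4]
finger_gap: -0.001
```

```bash
python3 c.py 5
```

```text
[0.52928938 0.05887947 0.29438915] [-1.79980773e+02  2.10032673e-02  4.19902066e+00] [ 0.99373912  0.3246263  -0.35589137] [-36.41586949  25.89067708  42.09401425  97.08342419 -18.95833181
  64.40012947 -74.66618085]
wheel_crown [194.6 285.7] 0.86 [0.5548 0.0604 0.226 ]
wheel_crown [202.6  51.9] 0.75 [0.5391 0.2043 0.226 ]
index_line [192. 281.] 0.71 [0.5534 0.0633 0.215 ]
long_line [157.3 301.1] 0.66 [0.5752 0.0518 0.205 ]
long_line [65.5 30.2] 0.61 [0.6183 0.22   0.205 ]
start_button_top [188.5 393.6] 0.65 [ 0.5634 -0.005   0.226 ]
8.4167
-3 [224.4 286.4] -2 [218.8 286.4] -1 [207.9 286.5] 0 [192.7 286.5] 1 [175.6 286.5] 2 [159.5 286.5] 3 [146.9 286.5]
```

View pics/w5z.png

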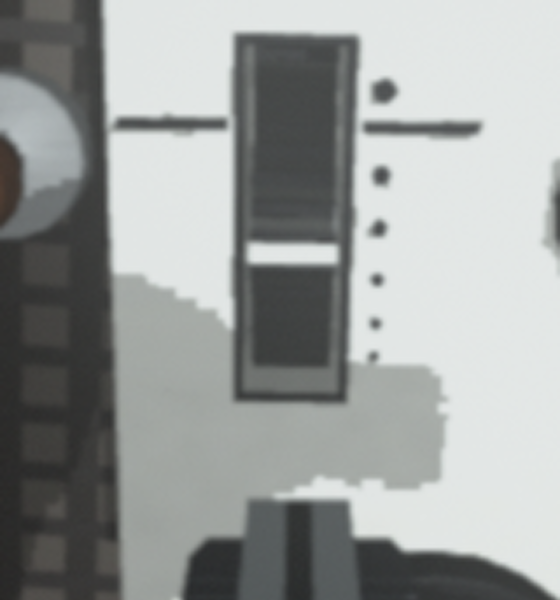

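Index row 120+253/3.5 = 192 is click 0. That leaves two more clicks, so I'll repeat the stroke.

Request:
{"api": "carry_out", "payload": {
  "deltas": [
    {"x": 0.4, "y": 0, "yaw": 0, "z": 1, "fingers": 1},
    {"x": 0.63, "y": 0, "yaw": 0, "z": 1.8, "fingers": 1},
    {"x": 0.63, "y": 0, "yaw": 0, "z": 1.95, "fingers": 1},
    {"x": 0.63, "y": 0, "yaw": 0, "z": 2.05, "fingers": 1},
    {"x": 0.63, "y": 0, "yaw": 0, "z": 2.1, "fingers": 1},
    {"x": 0.63, "y": 0, "yaw": 0, "z": 2.1, "fingers": 1},
    {"x": 0.63, "y": 0, "yaw": 0, "z": 2.1, "fingers": 1}
  ]
}}

```text
clock: 9.0
tcp_pos: [0.5498, 0.0603, 0.234]
eef_rot: [-179.9, -0.2, 4.2]
ft_force: [-0.2, 1.0, 8.8]
finger_gap: 0.0
```

Request:
{"api": "carry_out", "payload": {
  "deltas": [
    {"x": 0.07, "y": 0, "yaw": 0, "z": 0, "fingers": 1},
    {"x": 0.14, "y": 0, "yaw": 0, "z": 0, "fingers": 1},
    {"x": 0.21, "y": 0, "yaw": 0, "z": 0, "fingers": 1},
    {"x": 0.28, "y": 0, "yaw": 0, "z": 0, "fingers": 1},
    {"x": 0.35, "y": 0, "yaw": 0, "z": 0, "fingers": 1},
    {"x": 0.36, "y": 0, "yaw": 0, "z": 0, "fingers": 1},
    {"x": 0.36, "y": 0, "yaw": 0, "z": 0, "fingers": 1}
  ]
}}

```text
clock: 9.58
tcp_pos: [0.5604, 0.0609, 0.234]
eef_rot: [-180.0, -0.2, 4.2]
ft_force: [-0.4, 0.7, 9.1]
finger_gap: 0.002
```

Request:
{"api": "carry_out", "payload": {
  "deltas": [
    {"x": 0, "y": 0, "yaw": 0, "z": -0.4, "fingers": 1},
    {"x": -0.3, "y": 0, "yaw": 0, "z": -1.3, "fingers": 1},
    {"x": -1.0, "y": 0, "yaw": 0, "z": -2, "fingers": 1},
    {"x": -1.0, "y": 0, "yaw": 0, "z": -2.1, "fingers": 1},
    {"x": -1.0, "y": 0, "yaw": 0, "z": -2.1, "fingers": 1},
    {"x": -1.0, "y": 0, "yaw": 0, "z": -2.1, "fingers": 1}
  ]
}}

```text
clock: 10.08
tcp_pos: [0.529, 0.0589, 0.2944]
eef_rot: [-180.0, 0.0, 4.2]
ft_force: [-0.3, 1.4, -0.3]
finger_gap: -0.005
```

```bash
python3 c.py 6
```

```text
[0.52895477 0.05885202 0.29440886] [-1.79981071e+02  2.41217218e-02  4.19794606e+00] [-0.27430909  1.37558384 -0.3154567 ] [-36.48516103  25.87695994  42.18257122  97.13081047 -18.98214635
  64.39604571 -74.63269332]
wheel_crown [191.  286.2] 0.96 [0.5567 0.0602 0.226 ]
wheel_crown [203.4  52.2] 0.73 [0.5382 0.2041 0.226 ]
index_line [172.7 282.5] 0.66 [0.5657 0.0632 0.215 ]
long_line [152.9 303.3] 0.68 [0.5778 0.0506 0.205 ]
start_button_top [183.8 394.5] 0.94 [ 0.566  -0.0051  0.226 ]
10.3333
-3 [223.9 286.4] -2 [218.3 286.4] -1 [207.4 286.5] 0 [192.2 286.5] 1 [175.1 286.5] 2 [158.9 286.5] 3 [146.3 286.5]
```

View pics/w6z.png

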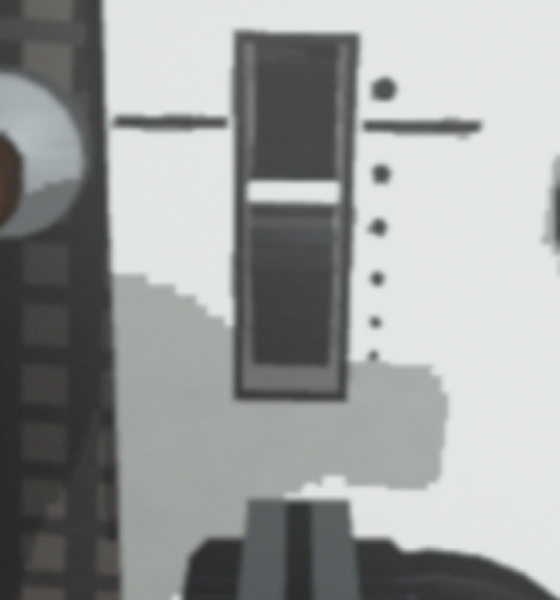

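Row 174.6 is click +1. For the last stroke I'll drag a little less, so the detent pulls the wheel in without passing the line.

Request:
{"api": "carry_out", "payload": {
  "deltas": [
    {"x": 0.4, "y": 0, "yaw": 0, "z": 1, "fingers": 1},
    {"x": 0.63, "y": 0, "yaw": 0, "z": 1.8, "fingers": 1},
    {"x": 0.63, "y": 0, "yaw": 0, "z": 1.95, "fingers": 1},
    {"x": 0.63, "y": 0, "yaw": 0, "z": 2.05, "fingers": 1},
    {"x": 0.63, "y": 0, "yaw": 0, "z": 2.1, "fingers": 1},
    {"x": 0.63, "y": 0, "yaw": 0, "z": 2.1, "fingers": 1},
    {"x": 0.63, "y": 0, "yaw": 0, "z": 2.1, "fingers": 1}
  ]
}}

```text
clock: 10.92
tcp_pos: [0.5494, 0.0602, 0.234]
eef_rot: [-179.9, -0.2, 4.2]
ft_force: [-0.5, 0.3, 8.8]
finger_gap: 0.004
```

Request:
{"api": "carry_out", "payload": {
  "deltas": [
    {"x": 0.06, "y": 0, "yaw": 0, "z": 0, "fingers": 1},
    {"x": 0.12, "y": 0, "yaw": 0, "z": 0, "fingers": 1},
    {"x": 0.18, "y": 0, "yaw": 0, "z": 0, "fingers": 1},
    {"x": 0.24, "y": 0, "yaw": 0, "z": 0, "fingers": 1},
    {"x": 0.29, "y": 0, "yaw": 0, "z": 0, "fingers": 1},
    {"x": 0.31, "y": 0, "yaw": 0, "z": 0, "fingers": 1},
    {"x": 0.31, "y": 0, "yaw": 0, "z": 0, "fingers": 1}
  ]
}}

```text
clock: 11.5
tcp_pos: [0.5588, 0.0608, 0.234]
eef_rot: [-180.0, -0.2, 4.2]
ft_force: [-0.6, 0.8, 8.4]
finger_gap: 0.003
```

Request:
{"api": "carry_out", "payload": {
  "deltas": [
    {"x": 0, "y": 0, "yaw": 0, "z": -0.4, "fingers": 1},
    {"x": -0.3, "y": 0, "yaw": 0, "z": -1.3, "fingers": 1},
    {"x": -1.0, "y": 0, "yaw": 0, "z": -2, "fingers": 1},
    {"x": -1.0, "y": 0, "yaw": 0, "z": -2.1, "fingers": 1},
    {"x": -1.0, "y": 0, "yaw": 0, "z": -2.1, "fingers": 1},
    {"x": -1.0, "y": 0, "yaw": 0, "z": -2.1, "fingers": 1}
  ]
}}

```text
clock: 12.0
tcp_pos: [0.5272, 0.0587, 0.2944]
eef_rot: [-180.0, 0.0, 4.2]
ft_force: [-0.4, -0.2, -0.3]
finger_gap: 0.004
```

```bash
python3 c.py 7; python3 -c "
from h import *
print(rel([.565,-.0055,.25]))"
```

```text
[0.52716463 0.05871425 0.29440227] [-1.79982328e+02  2.40032980e-02  4.20005477e+00] [-0.44292038 -0.1641261  -0.3095757 ] [-36.66340555  25.72243371  42.31498089  97.40209446 -18.93931617
  64.28558538 -74.62877656]
wheel_crown [188.  284.5] 0.62 [0.5567 0.0613 0.226 ]
wheel_crown [155.1 284.6] 0.54 [0.5767 0.0627 0.226 ]
index_line [155.7 285.7] 0.75 [0.5748 0.0619 0.215 ]
long_line [153.2 305.2] 0.56 [0.5759 0.0492 0.205 ]
long_line [156.5 285.5] 0.55 [0.5728 0.0618 0.205 ]
12.25
-3 [221.4 286.4] -2 [215.7 286.4] -1 [204.6 286.4] 0 [189.3 286.5] 1 [172.2 286.5] 2 [156.  286.5] 3 [143.5 286.4] [1.108, 2.217, 1.457]
```

View pics/w7z.png

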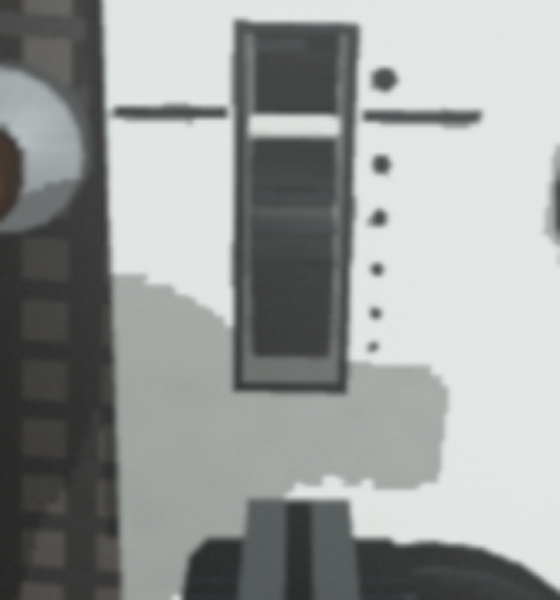

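Row 155.7 matches the predicted 156.0 for +0.698; the small offset from the printed line is parallax. Next is the button.

Request:
{"api": "carry_out", "payload": {
  "deltas": [
    {"x": 0.55, "y": 1.1, "yaw": 0, "z": 0, "fingers": 1},
    {"x": 1.1, "y": 2.2, "yaw": 0, "z": 0.2, "fingers": 1},
    {"x": 1.1, "y": 2.22, "yaw": 0, "z": 1, "fingers": 1},
    {"x": 1.1, "y": 2.22, "yaw": 0, "z": 1.6, "fingers": 1},
    {"x": 1.1, "y": 2.22, "yaw": 0, "z": 1.8, "fingers": 1},
    {"x": 1.1, "y": 2.22, "yaw": 0, "z": 1.8, "fingers": 1},
    {"x": 1.1, "y": 2.22, "yaw": 0, "z": 1.8, "fingers": 1}
  ]
}}

```text
clock: 12.83
tcp_pos: [0.5652, -0.0054, 0.2408]
eef_rot: [180.0, 0.0, 4.2]
ft_force: [0.2, -0.3, 0.9]
finger_gap: 0.002
```

```bash
python3 b.py 8
```

```text
[ 0.56516464 -0.00536189  0.24084659] [1.79984983e+02 1.81360381e-02 4.21599703e+00] [ 0.178681   -0.30204843  0.94548658] [-26.44179948  31.93844364  39.83673604  96.6735712  -23.04525427
  59.87243462 -64.87058267]
wheel_crown [271.9 286.5] 0.69 [ 0.5659 -0.006   0.226 ]
wheel_crown [279.4 148.1] 0.61 [0.5569 0.0614 0.226 ]
index_line [237.1 143.5] 0.85 [0.5744 0.067  0.215 ]
long_line [226.3 184.2] 0.87 [0.5779 0.0493 0.205 ]
start_button_top [274.8 283.9] 0.77 [ 0.5643 -0.0049  0.226 ]
13.0833
```

View pics/w8.png

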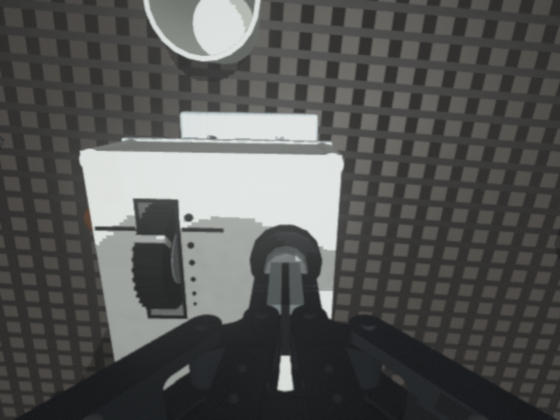

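Request:
{"api": "carry_out", "payload": {
  "deltas": [
    {"x": 0, "y": 0, "yaw": 0, "z": 0.15, "fingers": 1},
    {"x": 0, "y": 0, "yaw": 0, "z": 0.25, "fingers": 1},
    {"x": 0, "y": 0, "yaw": 0, "z": 0.3, "fingers": 1},
    {"x": 0, "y": 0, "yaw": 0, "z": 0.35, "fingers": 1},
    {"x": 0, "y": 0, "yaw": 0, "z": 0.4, "fingers": 1},
    {"x": 0, "y": 0, "yaw": 0, "z": 0.4, "fingers": 1}
  ]
}}

```text
clock: 13.58
tcp_pos: [0.5651, -0.0056, 0.2293]
eef_rot: [-180.0, -0.0, 4.2]
ft_force: [-0.4, 1.3, 5.7]
finger_gap: 0.003
```

Request:
{"api": "carry_out", "payload": {
  "deltas": [
    {"x": 0, "y": 0, "yaw": 0, "z": 0.04, "fingers": 1},
    {"x": 0, "y": 0, "yaw": 0, "z": 0.07, "fingers": 1},
    {"x": 0, "y": 0, "yaw": 0, "z": 0.07, "fingers": 1}
  ]
}}

```text
clock: 13.83
tcp_pos: [0.5652, -0.0056, 0.229]
eef_rot: [-179.9, -0.1, 4.2]
ft_force: [-4.1, 1.1, 13.3]
finger_gap: 0.002
```

Request:
{"api": "carry_out", "payload": {
  "deltas": [
    {"x": 0, "y": 0, "yaw": 0, "z": 0.04, "fingers": 1},
    {"x": 0, "y": 0, "yaw": 0, "z": 0.04, "fingers": 1},
    {"x": 0, "y": 0, "yaw": 0, "z": 0.04, "fingers": 1}
  ]
}}

```text
clock: 14.08
tcp_pos: [0.5652, -0.0056, 0.2289]
eef_rot: [-179.9, -0.1, 4.2]
ft_force: [-5.5, 2.1, 18.9]
finger_gap: 0.001
```

Request:
{"api": "carry_out", "payload": {
  "deltas": [
    {"x": 0, "y": 0, "yaw": 0, "z": -0.2, "fingers": 1},
    {"x": 0, "y": 0, "yaw": 0, "z": -0.6, "fingers": 1},
    {"x": -0.5, "y": 0, "yaw": 0, "z": -1.6, "fingers": 1},
    {"x": -1.2, "y": -0.6, "yaw": 0, "z": -2.6, "fingers": 1},
    {"x": -1.2, "y": -1.2, "yaw": 0, "z": -2.6, "fingers": 1},
    {"x": -1.2, "y": -1.2, "yaw": 0, "z": -2.6, "fingers": 1},
    {"x": -1.2, "y": -1.2, "yaw": 0, "z": -2.6, "fingers": 1}
  ]
}}

```text
clock: 14.67
tcp_pos: [0.526, 0.0286, 0.3028]
eef_rot: [-180.0, 0.1, 4.3]
ft_force: [0.3, -0.3, -0.2]
finger_gap: -0.002
```

```bash
python3 c.py 9; python3 - <<'E'
from h import *
for n in ["scene","side"]: save(ctrl.snapshot(n),n+"9.png")
a=cv2.imread('pics/scene9.png');b=cv2.imread('pics/scene0.png')
cv2.imwrite('pics/cmp.png',cv2.resize(np.hstack([b[60:380,60:460],a[60:380,60:460]]),None,fx=1,fy=1))
E
```

```text
[0.52602627 0.02862215 0.30281771] [-1.79984885e+02  6.68735358e-02  4.33649852e+00] [ 0.26583292 -0.29800447 -0.22138125] [-33.96188435  24.99339597  42.82721969  97.10809076 -18.43981321
  65.25592347 -71.62642099]
wheel_crown [182.4 238. ] 0.63 [0.5549 0.0607 0.226 ]
index_line [146.9 238.6] 0.84 [0.5757 0.0625 0.215 ]
long_line [144.3 259.9] 0.75 [0.5772 0.0495 0.205 ]
start_button_top [175.5 340.1] 0.58 [ 0.5642 -0.0031  0.226 ]
14.9167
-3 [212.7 243.4] -2 [206.8 241.6] -1 [195.8 240.1] 0 [180.8 239.2] 1 [164.1 238.9] 2 [148.6 239.4] 3 [136.6 240.6]
```

View pics/w9.png

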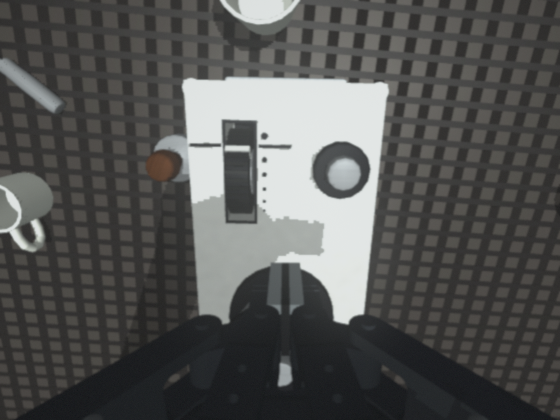

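View pics/cmp.png

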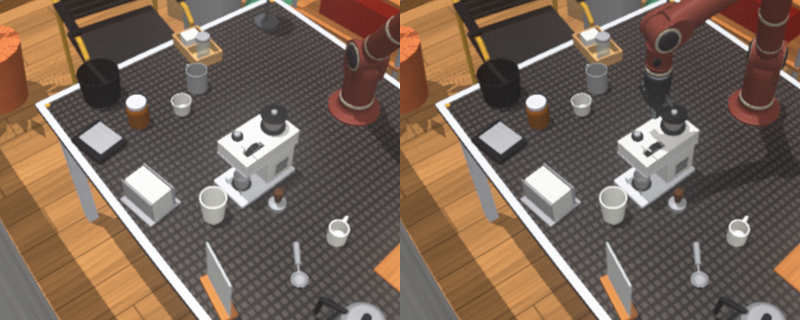

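The index is at row ~147–148, against 148.6 predicted for +0.698. The button is up, the bystanders haven't moved, and the arm is clear of the machine with zero force.

```bash
python3 -c "
from rig import ctrl
print(ctrl.job_done())"
```

```text
the job is handed in; nothing more can be done
None
```

I moved the thumbwheel four clicks forward (−0.698 to +0.698 rad), one fingertip stroke per click, then pressed the start button once. I handed the job in at about 15 s.

- **Wheel:** I checked the wheel camera picture after each stroke. I made the last drag slightly short (about 9.4 mm), so the detent pulled the wheel in rather than my finger pushing it past the line. The final picture shows the index line within about 2 pixels of where +0.698 should be. The neighbouring clicks would be 12–16 pixels off.
- **Button:** The fingertip travelled about 5 mm down to a firm stop, where the force rose to 19 N against the 5 N needed. It came up again when I lifted off.
- **Surroundings:** By eye, the before and after views show the cups, jar, tamper and spoon where they were. The arm ended clear of the machine with no contact force.

**Disagreements:** The detection network gave some stray low-score or duplicate hits, such as a second wheel crown off the machine. I discarded these after comparing them with the pictures. The index line also looks 2–3 pixels short of the printed line, which I put down to parallax because the rim stands above the deck.

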